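Move the parts tray to the spring-keeper hook

TASK

Move the hanging parts tray from the grey-headed hook stand to the blue-headed one, keeping it level and in the air all the way so that the shields stay in it. On the blue-headed stand push the hanger gently back against the orange spring keeper, without ramming it, lower it softly and fully home into the notch so that the keeper holds it, and let go. Leave everything else on the bench where it is.

Things in the scene. Friction and masses are not known exactly. Their poses are not given: they have to be found in the camera images.
- tray: Stainless hanging tray, open box 80 (x) x 116 (y) x 25 mm high, 3 mm walls, 0.3 kg +-20 %. Origin: centre of its underside; z up, x along the hook arm. End straps (y = +-60) rise to a crossbar 124 mm long in y, 6 thick in x, underside 110 mm up. The hook arm passes through this closed frame (crossbar, straps, tray), so the tray comes off or on only over an arm's free end.
- grip (a point): Centre of the green grip block topping the tray's hanger: 14 (tray x) x 32 (tray y) x 32 mm high, 162 mm above the tray's origin, 52 mm above the saddle. A neck 30 wide (y), 6 thick joins it to the crossbar. Take it from above, best across its 14 mm thickness (fingers closing along tray x), which keeps the tray stiff while pushing.
- saddle (a point): Middle of the crossbar's underside, which rests on a hook. Crossbar faces lie 3 mm before and behind it in tray x. Two cheeks hang 18 mm down from the crossbar at tray y = +-14, 22 mm apart inside, to straddle the 10 mm wide hook arm.
- hook_a: Grey-headed fixed hook stand; the tray hangs on it at the start. Origin: at table height under the post's axis; z up; the arm points along its own -x. Arm 10 mm wide, 8 thick, top face 195 mm up, free end at x = -138 with an 8 mm long tip standing 14 mm above the top face. Post 22 mm square, head 36 mm long and 205 mm high. The saddle starts on the top face, x = -95 to -75.
- hook_b: Blue-headed fixed hook stand, where the tray must end. Origin, axes, post and head as for hook_a. The arm (10 mm wide, along its own -x) is clamped at an unknown reach: shifted by up to 20 mm either way in x from the nominal values given here; look or feel. Free end nominally at x = -140; then a blue track, top 202 mm up (sloping nose to x = -130), to the notch at x = -93.
- b_notch (a point): Nominal notch on hook_b: x = -90, on the notch floor, 195 mm up; the true one is up to 20 mm nearer or farther along hook_b's x. The track ends at nominal x = -93 and drops straight by 7 mm to this floor; a seated crossbar rests on the floor against that step.
- b_keeper (a point): Nominal front face (x = -91, shifted with the arm) of the orange spring keeper behind the notch: plate 30 mm wide, top 217 mm up. Slides to +x: 2 N to start, 1 N more per mm, 8 mm travel (10 N), then a hard stop. At rest only 2 mm of notch is open: the 6 mm crossbar sinks in only while pushing the keeper back 4 mm or more (6 N). Let go, the spring holds it there.
- shield_1: Small metal shield cover, 20 x 16 x 4 mm, 12 g, lying loose in the tray. Origin: centre of its underside.
- shield_2: Small metal shield cover, 24 x 14 x 4 mm, 12 g, lying loose in the tray. Origin: centre of its underside.
- dish_a: White drip dish, 120 x 130 x 16 mm, standing under the arm of hook_a; leave alone.
- dish_b: White drip dish, 120 x 130 x 16 mm, standing under the arm of hook_b; leave alone.
- phone: Red phone, 72 x 146 x 8 mm, lying on the blue mat; leave alone.
- screwdriver: Orange screwdriver, 160 mm, lying on the blue mat; leave alone.
- tweezers: Tweezers, 120 mm, lying on the blue mat; leave alone.
- flux_jar: Small jar with yellow cap, 44 mm across, 34 mm high, on the blue mat; leave alone.
There are look-alikes about, which are no part of the job. What is shaped like the tray but pink or purple is not meant.

How it is judged (in metres and radians):
On the way:
1. the tray is off the grey-headed hook and carried in the air, its saddle at least 20 cm from the grey-headed stand's post (horizontal distance between saddle and hook_a above 0.2 m and height (world z) of tray above 0.06 m), for 0.1 s.
At the end, for the whole second after the job is handed in: The tray hangs still and level (within 0.15 rad) on the blue-headed stand, its saddle on the notch floor (less than 3.5 mm above it, within 10 mm of the arm's centre line), held by the spring keeper, released by the gripper, with both shields inside the tray (z of saddle in the frame of hook_b between 0.19 and 0.1985 m and y of saddle in the frame of hook_b between -0.01 and 0.01 m and x of saddle in the frame of hook_b between -0.12 and -0.06 m and angle between tray's own z axis and vertical below 0.15 rad and linear speed of tray below 0.02 m/s and angular speed of tray below 0.15 rad/s and contact force between tray and hook_b above 1 N and contact force between tray and the fingers below 0.1 N and x of shield_1 in the frame of tray between -0.04 and 0.04 m and y of shield_1 in the frame of tray between -0.058 and 0.058 m and z of shield_1 in the frame of tray between -0.005 and 0.025 m and x of shield_2 in the frame of tray between -0.04 and 0.04 m and y of shield_2 in the frame of tray between -0.058 and 0.058 m and z of shield_2 in the frame of tray between -0.005 and 0.025 m); the robot touches nothing.
It fails at once if the tray is tipped by more than 0.3 rad (17 degrees) (angle between tray's own z axis and vertical above 0.3 rad).
It fails at once if the tray is set down (its underside below 50 mm over the table) (height (world z) of tray below 0.05 m).
It fails at once if the tray presses on the blue-headed stand or its keeper with more than 30 N (contact force between tray and hook_b above 30 N).
It fails at once if the tray presses on the grey-headed stand with more than 30 N (contact force between tray and hook_a above 30 N).
It fails at once if a bystander is moved by more than 30 mm (distance of any of dish_a, dish_b, phone, screwdriver, tweezers, flux_jar from where it was at the start of the episode above 0.03 m).
It also fails if it takes over 58 s, if anything falls off the work surface, if the arm or the gripper's body presses on something with over 40 N, if the wrist force passes 120 N, or if a joint passes its speed limit or range.

ROBOT

A 6-joint arm with a two-finger parallel gripper is mounted at the origin on the work surface. World frame = base frame: x ahead of the robot, y to its left, z up, the work surface at z = 0. Lengths are in m, angles in degrees, forces in N, time in s.
With the tool pointing down it reaches from about 0.375 to 0.9 m from the base axis. Payload 3.1 kg.
Tool frame: the origin (TCP) lies on the centre line of the jaws, within the pads' length; the fingertips stand 8 mm ahead of it and the grasp point (between the pads) lies 11 mm behind it; z points along the fingers, y is the direction in which the jaws open and shut (so a half turn about z gives the same grasp; the last joint's range is limited). The gripper opens to 87 mm and grips with 3 to 60 N. Pads are 19 mm wide; open, the fingers measure 117 mm over their backs; the gripper's body (75 mm by 190 mm) begins 51 mm behind the grasp point.
Start: joints at [64.143, 30.224, 82.088, -0, 67.689, -10.227], TCP at [0.168, 0.602, 0.231] pointing down, gripper open.
Joint ranges: [-176.69, 176.69], [-43.24, 126.21], [12.49, 139.97], [-82, 262], [0, 151.66], [-163.58, 163.58]. Speed limits (degrees/s): [159.86, 159.86, 180, 180, 180, 180].

INTERFACE

Orientations are given as a 3x3 rotation matrix whose columns are the frame's x, y, z axes.
In Python, from rig import * gives the robot as it stands. The module is installed in compiled form; this text tells all that it offers.
- The arm moves only by the tool arm_command, never from a script. Its argument "commands" is a list of rows, each an object with "translation": the shift along the tool's x, y, z scaled (see below), a list of three; "dr": the turn, a rotation vector about the tool's x, y, z scaled (see below), a list of three; "jaw": the closure, from 0 (fully open) to 1 (shut). In form: [{"translation": [x, y, z], "dr": [ax, ay, az], "jaw": jaw}, ...]. A call has 1 to 12 rows; each row shifts and turns the commanded pose from where the row before left it, along the tool's axes as they then stand; what a row does not reach is not made up. The controller multiplies each number of a shift by 25 mm and each number of a turn by 6 degrees. A row lasts 1/12 s, in which the tool goes at most 41.7 mm and 7.16 degrees, less where a joint would pass 70% of its speed; a pose out of reach is approached as far as the arm can. A call with a number of a shift or a turn outside -1 to 1 is refused whole. A call with a gripper value outside its range is refused whole. The fingers move at their own pace and stop on an object; the grip force is fixed at half the most. Time passes only in rows, so rows that do not move let the fingers close. It gives the time, the measured TCP pose, the force and the opening at its end, in the units of the state.
- read_state(): the state, without advancing time (a new reading comes with each control period).
- capture(name): name is "scene" or "side" or "wrist"; returns (picture, depth): 400x640x3 uint8, red, green, blue; 400x640 float32, m along the optical axis (not along the pixel's ray), 0 where there is no reading.
- camera_model(name): a dict with "intrinsics" (3x3 intrinsics, pixels), "pose" (4x4, takes a point from camera to world coordinates); the wrist camera has in their place "mount" (4x4, takes a point from camera to tool coordinates, whose origin is the TCP and whose axes are the flange's). Camera axes: x right, y down, z forward; pixel columns grow to the right and rows downward; lengths in m; the calibration is good to about 2 mm. The wrist camera is an equidistant fisheye: a pixel r from the principal point sees the ray r / f radians off the axis. A picture is of the moment at which its call begins: read the wrist's pose just before it. camera_model takes no time and is no camera call.
- hand_in(): hands the job in, once; it reports no verdict.
The state is a dict: "time_s": time; "joint_positions": joint angles; "qvel": joint speeds; "tau": joint torques, N m; "position": TCP position; "tcp_rot": TCP orientation; "force": force on the tool from outside, world axes, zero at the start; "moment": the same for the moment, N m; "opening": opening from 0.0 (shut) to 1.0 (fully open).
Only numpy, scipy, OpenCV 4.12 (cv2) and the standard library are available. Lean on these libraries where they do the work, as an engineer would, in place of code of your own. Each camera call takes 0.05 s, during which the arm holds its last target.

## Working session

There is one attempt and no reset: what is moved stays moved. The work goes in short steps, Python scripts to look and compute and a tool call to move; the robot and the scene stay as the last step left them, time stands still between calls to the robot, and variables do not carry over. Pictures are saved under pics/ and viewed, and the job is handed in when it is done.

Besides the shell and the picture viewer there is one more tool, called after ">>>" as name(argument=value, ...) on one line, values as JSON. arm_command: Moves the arm, as the interface text tells. Its arguments: {"type":"object","properties":{"commands":{"type":"array"}},"required":["commands"]}

```bash
mkdir -p pics; cat > h.py <<'E'
from rig import *
import numpy as np, cv2, pickle
def snap(n,tag):
    s=read_state(); im,d=capture(n); cv2.imwrite(f'pics/{tag}.png',im[:,:,::-1]); pickle.dump((s,im,d),open(f'pics/{tag}.pkl','wb')); return s,im,d
def load(tag): return pickle.load(open(f'pics/{tag}.pkl','rb'))
def pt(n,tag,u,v,depth=None):
    s,im,d=load(tag); m=camera_model(n); K=m['intrinsics']; P=np.array(m['pose'])
    z=d[int(v),int(u)] if depth is None else depth
    c=np.array([(u-K[0][2])/K[0][0]*z,(v-K[1][2])/K[1][1]*z,z,1]); return (P@c)[:3]
def crop(tag,x0,y0,x1,y1,k,out):
    im=cv2.imread(f'pics/{tag}.png')[y0:y1,x0:x1]; cv2.imwrite(f'pics/{out}.png',cv2.resize(im,None,fx=k,fy=k,interpolation=cv2.INTER_CUBIC))
E
python3 - <<'E'
from h import *
for n in ['scene','side','wrist']:
    s,im,d=snap(n,n+'0'); m=camera_model(n); print(n,{k:np.round(v,4).tolist() if not isinstance(v,str) else v for k,v in m.items()})
print(s)
E
```

```text
scene {'intrinsics': [[414.1745, 0.0, 312.9952], [0.0, 414.1745, 203.5334], [0.0, 0.0, 1.0]], 'pose': [[-0.6471, 0.5427, -0.5355, 1.1758], [0.7624, 0.4588, -0.4564, 0.4745], [-0.002, -0.7036, -0.7106, 1.086], [0.0, 0.0, 0.0, 1.0]]}
side {'intrinsics': [[420.1487, 0.0, 317.843], [0.0, 420.1487, 196.101], [0.0, 0.0, 1.0]], 'pose': [[0.7234, -0.4626, 0.5125, -0.0716], [-0.6902, -0.4642, 0.5552, -0.7278], [-0.0189, -0.7553, -0.6551, 0.8884], [0.0, 0.0, 0.0, 1.0]]}
wrist {'intrinsics': [[309.7069, 0.0, 319.7393], [0.0, 309.7069, 201.3702], [0.0, 0.0, 1.0]], 'mount': [[-0.0005, -0.9517, -0.3071, 0.0849], [1.0, -0.0006, 0.0, -0.0014], [-0.0002, -0.3071, 0.9517, -0.1529], [0.0, 0.0, 0.0, 1.0]]}
{'time_s': 0.1, 'joint_positions': array([ 6.41418277e+01,  3.02746382e+01,  8.21473701e+01, -2.86837566e-03,
        6.76885772e+01, -1.02269991e+01]), 'qvel': array([-0.04513347, -0.11337793, -0.19716565,  0.01455934, -0.00301457,
        0.01126753]), 'tau': array([-2.27855708e-04, -4.40985131e+01, -1.77151465e+01,  6.34789257e-02,
        5.34265896e-02, -2.62996093e-05]), 'position': array([0.16810668, 0.60131718, 0.22966805]), 'tcp_rot': array([[-9.63021125e-01,  2.69424705e-01, -8.00117573e-04],
       [ 2.69425730e-01,  9.63019568e-01, -1.75703403e-03],
       [ 2.97140504e-04, -1.90763315e-03, -9.99998136e-01]]), 'force': array([-0.28901105,  0.85700593,  0.49747886]), 'moment': array([ 0.04606226, -0.03690507,  0.02873128]), 'opening': 1.0007614602633421}
```

View pics/scene0.png

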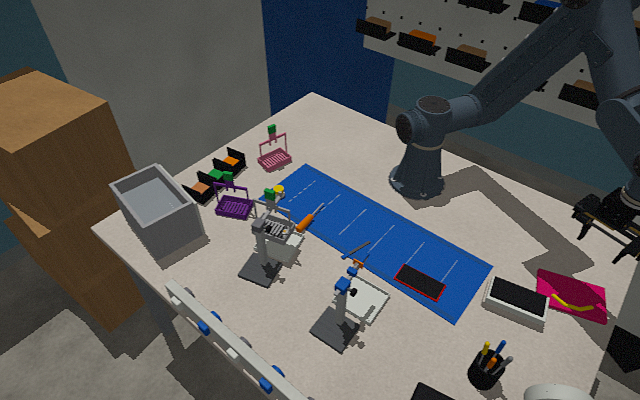

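View pics/side0.png

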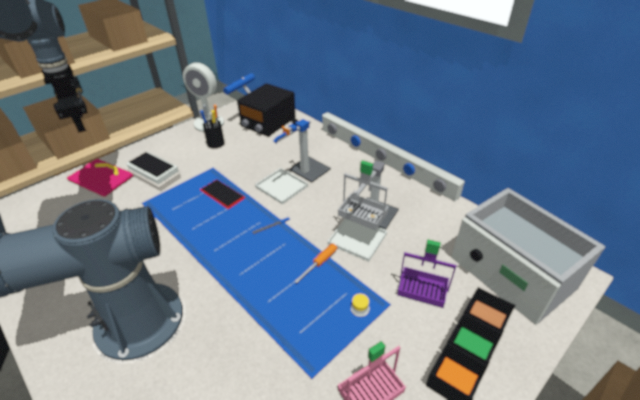

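View pics/wrist0.png

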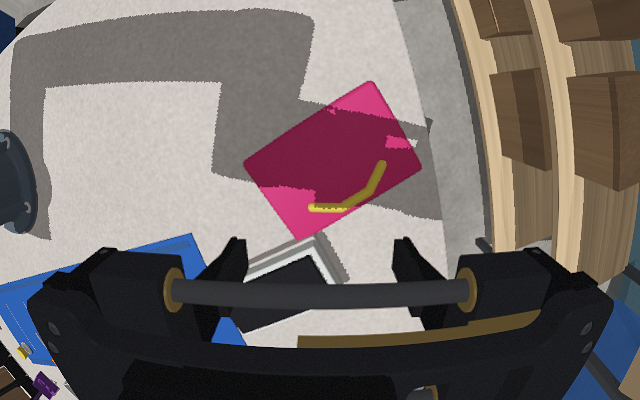

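Tray candidates in the scene view: the steel one on the grey-headed stand (grip ~(270,195)), the purple one (233,205), and the pink one (273,157). The steel one fits the description. Next I'll check it in close crops.

```bash
python3 - <<'E'
from h import *
crop('scene0',225,165,425,355,4,'c1')
crop('side0',240,100,440,260,4,'c2')
E
```

```text
(no output)
```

View pics/c1.png

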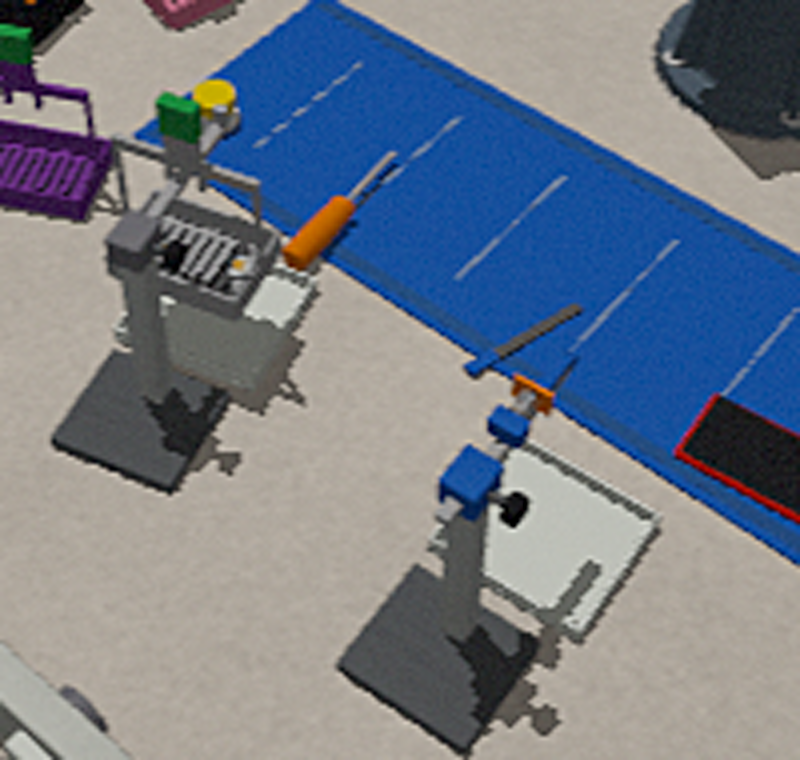

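View pics/c2.png

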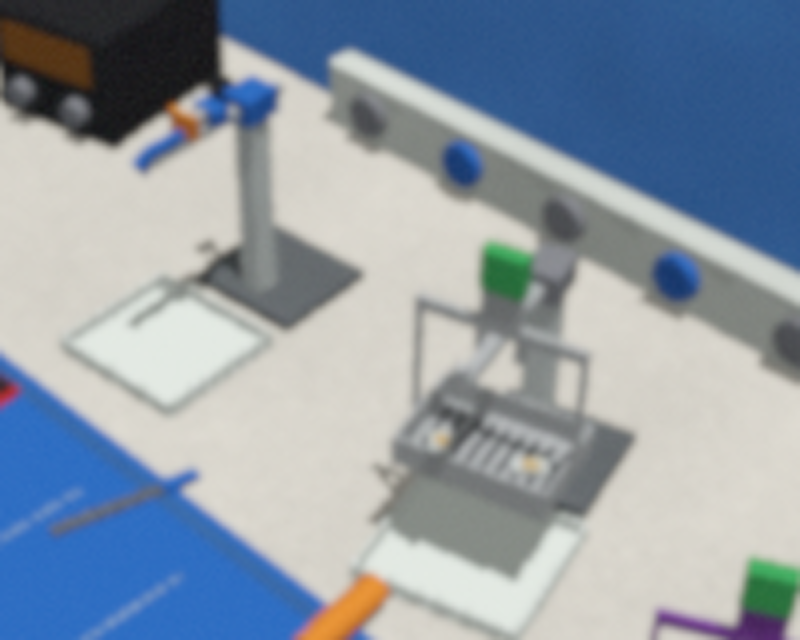

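The crops confirm the steel tray on the grey stand, with two shields (orange specks) inside. The blue stand has its track, an orange keeper and a clamp. Next step is getting 3D positions.

```bash
python3 - <<'E'
from h import *
def cloud(n,tag):
    s,im,d=load(tag); m=camera_model(n);K=m['intrinsics'];P=np.array(m['pose'])
    v,u=np.mgrid[0:400,0:640]; z=d
    c=np.stack([(u-K[0][2])/K[0][0]*z,(v-K[1][2])/K[1][1]*z,z,np.ones_like(z)],-1); return (c@P.T)[...,:3],im.astype(int),z>0
for n in ['scene','side']:
    X,im,ok=cloud(n,n+'0'); r,g,b=im[...,0],im[...,1],im[...,2]
    hh=X[...,2]
    msk={'green':(g>r*1.5)&(g>b*1.4)&(hh>.19)&(hh<.3),'blue':(b>r*1.6)&(b>g*1.2)&(hh>.15)&(hh<.23)&(X[...,0]<.9),'orange':(r>b*2)&(r>g*1.5)&(hh>.15)&(hh<.24)&(X[...,0]<.9)}
    for k,q in msk.items():
        nn,l,st,ce=cv2.connectedComponentsWithStats((q&ok).astype(np.uint8))
        for i in range(1,nn):
            if st[i,4]<6: continue
            p=X[l==i]; print(n,k,st[i].tolist(),'med',np.round(np.median(p,0),4),'min',np.round(p.min(0),4),'max',np.round(p.max(0),4))
# hook heads: points in height band 
X,im,ok=cloud('scene','scene0')
# top-down height map of everything above 0.185..0.215
for lo,hi in [(.185,.225)]:
    q=ok&(X[...,2]>lo)&(X[...,2]<hi)&(X[...,0]>.3)&(X[...,0]<.9)&(abs(X[...,1])<.6)
    nn,l,st,ce=cv2.connectedComponentsWithStats(q.astype(np.uint8))
    for i in range(1,nn):
        if st[i,4]<8: continue
        p=X[l==i]; print(st[i].tolist(),np.round(np.median(p,0),3),np.round(p.min(0),3),np.round(p.max(0),3))
E
```

```text
scene green [264, 188, 11, 13, 106] med [ 0.5994 -0.184   0.2522] min [ 0.5859 -0.2008  0.228 ] max [ 0.6061 -0.1708  0.2642]
scene blue [261, 0, 103, 47, 1480] med [-0.5232 -0.971   0.1897] min [-0.6092 -1.3625  0.15  ] max [-0.5058 -0.6899  0.2299]
scene blue [359, 253, 10, 9, 50] med [0.5729 0.1376 0.1996] min [0.5509 0.1318 0.1911] max [0.5907 0.1429 0.204 ]
scene blue [347, 267, 10, 10, 74] med [0.6379 0.1442 0.2084] min [0.6136 0.1312 0.192 ] max [0.644  0.1554 0.2126]
scene blue [335, 276, 16, 19, 183] med [0.6812 0.1494 0.2028] min [0.6604 0.1306 0.1643] max [0.7008 0.1607 0.2072]
scene blue [502, 340, 4, 5, 15] med [0.5345 0.5212 0.1537] min [0.5302 0.5167 0.1508] max [0.5392 0.525  0.1555]
scene orange [353, 259, 10, 10, 41] med [0.6054 0.1448 0.2109] min [0.5911 0.1283 0.1961] max [0.6088 0.1546 0.2174]
scene orange [491, 357, 5, 6, 19] med [0.5908 0.5194 0.1529] min [0.5851 0.515  0.1502] max [0.5947 0.5243 0.1564]
side green [361, 161, 12, 14, 122] med [ 0.5876 -0.1939  0.2532] min [ 0.5813 -0.207   0.2337] max [ 0.6    -0.1793  0.264 ]
side blue [223, 74, 31, 19, 176] med [0.7426 0.5941 0.158 ] min [0.6702 0.572  0.15  ] max [0.8231 0.6286 0.1651]
side blue [290, 120, 19, 12, 144] med [0.6625 0.1345 0.2014] min [0.6219 0.1267 0.1808] max [0.6909 0.1798 0.2114]
side blue [274, 133, 12, 9, 36] med [0.5721 0.134  0.1994] min [0.5543 0.1283 0.1928] max [0.5955 0.1395 0.2028]
side orange [284, 129, 5, 5, 13] med [0.5994 0.1312 0.2095] min [0.5978 0.124  0.2003] max [0.6034 0.1423 0.214 ]
[251, 191, 39, 42, 502] [ 0.611 -0.174  0.199] [ 0.535 -0.249  0.185] [ 0.691 -0.126  0.224]
[333, 253, 36, 44, 529] [0.664 0.145 0.202] [0.551 0.123 0.185] [0.71  0.184 0.217]
[524, 386, 7, 10, 31] [0.637 0.598 0.198] [0.628 0.596 0.187] [0.644 0.6   0.21 ]
```

>>> arm_command(commands=[{"translation":[0,0,-0.27],"dr":[0,0,0.964],"jaw":0},{"translation":[0,0,-0.27],"dr":[0,0,0.964],"jaw":0},{"translation":[0,0,-0.27],"dr":[0,0,0.964],"jaw":0},{"translation":[0,0,-0.27],"dr":[0,0,0.964],"jaw":0},{"translation":[0,0,-0.27],"dr":[0,0,0.964],"jaw":0},{"translation":[0,0,-0.27],"dr":[0,0,0.964],"jaw":0},{"translation":[0,0,-0.27],"dr":[0,0,0.964],"jaw":0},{"translation":[0,0,-0.27],"dr":[0,0,0.964],"jaw":0},{"translation":[0,0,-0.27],"dr":[0,0,0.964],"jaw":0},{"translation":[0,0,-0.27],"dr":[0,0,0.964],"jaw":0},{"translation":[0,0,-0.27],"dr":[0,0,0.964],"jaw":0},{"translation":[0,0,-0.27],"dr":[0,0,0.964],"jaw":0}])

```text
time_s: 1.15
position: [0.1682, 0.6016, 0.3114]
tcp_rot: [[-0.082, 0.997, -0.0], [0.997, 0.082, -0.001], [-0.001, -0.0, -1.0]]
force: [0.2, 1.3, 0.5]
opening: 1.001
```

```bash
cat >> h.py <<'E'
def go(target,yaw=None,R=None):
    s=read_state(); R=np.array(s['tcp_rot']); p=np.array(s['position'])
    print('pos',p.round(4),'yang',round(float(np.degrees(np.arctan2(R[1,1],R[0,1]))),2),'zax',R[:,2].round(4),'F',np.round(s['force'],2),'M',np.round(s['moment'],2),'t',s['time_s'],'open',round(s['opening'],3))
    if target is not None:
        print('tool shift units(25mm):',(R.T@(np.array(target)-p)/.025).round(3))
E
python3 - <<'E'
from h import *
go([.60,.13,.31])
E
```

```text
pos [0.1682 0.6016 0.3114] yang 4.68 zax [-4.e-04 -9.e-04 -1.e+00] F [0.18 1.27 0.49] M [-0.05  0.04  0.02] t 1.15 open 1.001
tool shift units(25mm): [-20.208  15.676   0.067]
```

>>> arm_command(commands=[{"translation":[-0.5,0.39,0],"dr":[0,0,0],"jaw":0},{"translation":[-1,0.776,0],"dr":[0,0,0],"jaw":0},{"translation":[-1,0.776,0],"dr":[0,0,0],"jaw":0},{"translation":[-1,0.776,0],"dr":[0,0,0],"jaw":0},{"translation":[-1,0.776,0],"dr":[0,0,0],"jaw":0},{"translation":[-1,0.776,0],"dr":[0,0,0],"jaw":0},{"translation":[-1,0.776,0],"dr":[0,0,0],"jaw":0},{"translation":[-1,0.776,0],"dr":[0,0,0],"jaw":0},{"translation":[-1,0.776,0],"dr":[0,0,0],"jaw":0},{"translation":[-1,0.776,0],"dr":[0,0,0],"jaw":0},{"translation":[-1,0.776,0],"dr":[0,0,0],"jaw":0},{"translation":[-1,0.776,0],"dr":[0,0,0],"jaw":0}])

```text
time_s: 2.15
position: [0.4161, 0.3323, 0.311]
tcp_rot: [[-0.089, 0.996, -0.001], [0.996, 0.089, -0.001], [-0.001, -0.001, -1.0]]
force: [0.6, -0.2, 0.8]
opening: 1.002
```

>>> arm_command(commands=[{"translation":[-1,0.776,0],"dr":[0,0,0],"jaw":0},{"translation":[-1,0.776,0],"dr":[0,0,0],"jaw":0},{"translation":[-1,0.776,0],"dr":[0,0,0],"jaw":0},{"translation":[-1,0.776,0],"dr":[0,0,0],"jaw":0},{"translation":[-1,0.776,0],"dr":[0,0,0],"jaw":0},{"translation":[-1,0.776,0],"dr":[0,0,0],"jaw":0},{"translation":[-1,0.776,0],"dr":[0,0,0],"jaw":0},{"translation":[-0.9,0.7,0],"dr":[0,0,0],"jaw":0},{"translation":[-0.5,0.39,0],"dr":[0,0,0],"jaw":0},{"translation":[0,0,0],"dr":[0,0,0],"jaw":0},{"translation":[0,0,0],"dr":[0,0,0],"jaw":0},{"translation":[0,0,0],"dr":[0,0,0],"jaw":0}])

```text
time_s: 3.15
position: [0.5947, 0.1404, 0.3112]
tcp_rot: [[-0.088, 0.996, -0.002], [0.996, 0.088, 0.001], [0.001, -0.002, -1.0]]
force: [0.4, 0.1, -0.1]
opening: 0.996
```

```bash
python3 - <<'E'
from h import *
snap('wrist','w1'); go([.6,.13,.31])
E
```

```text
pos [0.5947 0.1408 0.3114] yang 5.07 zax [-1.5e-03  5.0e-04 -1.0e+00] F [-0.09 -0.41 -0.1 ] M [-0.09 -0.03 -0.06] t 3.2 open 0.999
tool shift units(25mm): [-0.449  0.174  0.056]
```

View pics/w1.png

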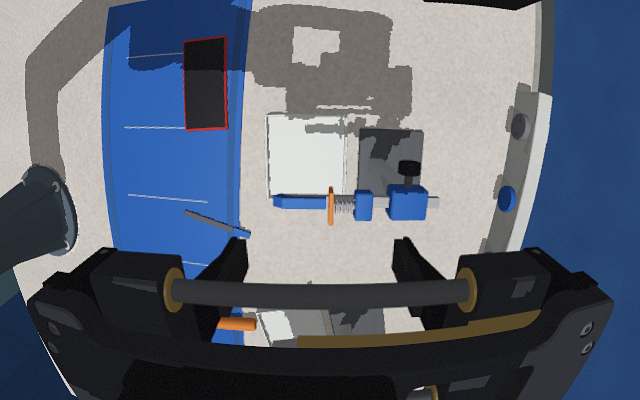

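The wrist picture shows hook_b from above: nose tip ~(274,201), keeper (331,205), spring and block (363,205), head (407,202).

```bash
cat >> h.py <<'E'
def wray(tag,u,v):
    s=load(tag)[0]; m=camera_model('wrist'); K=m['intrinsics']; M=np.array(m['mount'])
    x=(u-K[0][2]);y=(v-K[1][2]); r=np.hypot(x,y); th=r/K[0][0]
    k=np.where(r>0,np.sin(th)/np.maximum(r,1e-9),0); dirc=np.stack([x*k,y*k,np.cos(th)],-1)
    T=np.eye(4); T[:3,:3]=s['tcp_rot'];T[:3,3]=s['position']; C=T@M
    return C[:3,3],dirc,C
def wcloud(tag):
    d=load(tag)[2]; v,u=np.mgrid[0:400,0:640].astype(float); o,dc,C=wray(tag,u,v)
    p=dc/dc[...,2:3]*d[...,None]; return p@C[:3,:3].T+o
def wz(tag,u,v,z):
    o,dc,C=wray(tag,float(u),float(v)); w=C[:3,:3]@dc; return o+w*(z-o[2])/w[2]
E
python3 - <<'E'
from h import *
crop('w1',255,120,455,240,4,'c3')
X=wcloud('w1'); im=load('w1')[1].astype(int)
for u,v in [(407,195),(363,203),(331,195),(331,215),(310,202),(285,202),(300,160)]: print(u,v,X[v,u].round(4),im[v,u])
E
```

```text
407 195 [0.6719 0.1531 0.2038] [ 54 106 186]
363 203 [0.6316 0.1438 0.2093] [ 62 112 188]
331 195 [0.6027 0.1502 0.2148] [227 148  74]
331 215 [0.6044 0.1328 0.2162] [225 143  68]
310 202 [0.5856 0.1378 0.2007] [ 73 122 195]
285 202 [0.5632 0.1359 0.2008] [ 73 122 196]
300 160 [0.5639 0.1386 0.0026] [224 226 224]
```

View pics/c3.png

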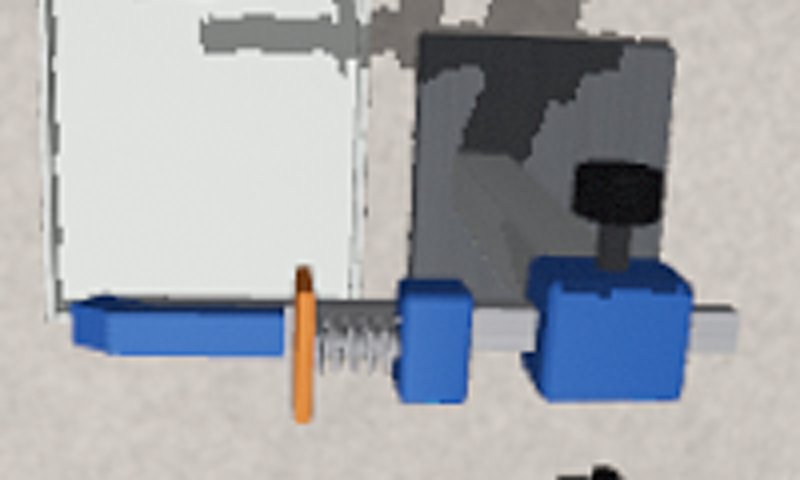

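```bash
python3 - <<'E'
from h import *
def f(cx,cy,z): return wz('w1',255+cx/4,120+cy/4,z)
a=f(107,332,.202);b=f(283,332,.202); k1=f(297,270,.217);k2=f(295,420,.217)
h=[f(543,293,.205),f(690,293,.205),f(683,399,.205),f(548,399,.205)]
for n,q in dict(nosetop=a,trackend=b,k1=k1,k2=k2,tr_a1=f(107,310,.202),tr_a2=f(107,354,.202),tr_b1=f(283,310,.202),tr_b2=f(283,354,.202),headc=np.mean(h,0),h0=h[0],h1=h[1],h2=h[2],h3=h[3],blk=f(435,348,.212)).items(): print(n,q.round(4))
hc=np.mean(h,0)
d=hc-(a+b)/2; print('yaw head-track',np.degrees(np.arctan2(d[1],d[0])))
d=b-a; print('yaw track',np.degrees(np.arctan2(d[1],d[0])),np.linalg.norm(d))
d=k1-k2; print('keeper yaw',np.degrees(np.arctan2(-d[0],d[1])),np.linalg.norm(d))
E
```

```text
nosetop [0.5604 0.1351 0.202 ]
trackend [0.5996 0.1386 0.202 ]
k1 [0.6005 0.1571 0.217 ]
k2 [0.6033 0.1238 0.217 ]
tr_a1 [0.5601 0.1403 0.202 ]
tr_a2 [0.5606 0.1299 0.202 ]
tr_b1 [0.5991 0.1437 0.202 ]
tr_b2 [0.6001 0.1334 0.202 ]
headc [0.6757 0.1427 0.205 ]
h0 [0.6561 0.1536 0.205 ]
h1 [0.6909 0.1569 0.205 ]
h2 [0.6943 0.1313 0.205 ]
h3 [0.6614 0.1288 0.205 ]
blk [0.6323 0.1411 0.212 ]
yaw head-track 3.479888857781332
yaw track 5.044949378149234 0.039368406920354045
keeper yaw 4.820609253586038 0.033428203782464076
```

>>> arm_command(commands=[{"translation":[-0.5,-0.045,-0.06],"dr":[0,0,0],"jaw":0},{"translation":[-1,-0.089,-0.06],"dr":[0,0,0],"jaw":0},{"translation":[-1,-0.089,-0.06],"dr":[0,0,0],"jaw":0},{"translation":[-1,-0.089,-0.06],"dr":[0,0,0],"jaw":0},{"translation":[-1,-0.089,-0.06],"dr":[0,0,0],"jaw":0},{"translation":[-1,-0.089,-0.06],"dr":[0,0,0],"jaw":0},{"translation":[-1,-0.089,-0.06],"dr":[0,0,0],"jaw":0},{"translation":[-1,-0.089,-0.06],"dr":[0,0,0],"jaw":0},{"translation":[-1,-0.089,-0.06],"dr":[0,0,0],"jaw":0},{"translation":[-1,-0.089,-0.06],"dr":[0,0,0],"jaw":0},{"translation":[-1,-0.089,-0.06],"dr":[0,0,0],"jaw":0},{"translation":[-1,-0.089,-0.06],"dr":[0,0,0],"jaw":0}])

```text
time_s: 4.2
position: [0.5948, -0.1496, 0.3301]
tcp_rot: [[-0.088, 0.996, 0.0], [0.996, 0.088, -0.0], [-0.0, -0.0, -1.0]]
force: [-0.3, 0.9, -0.8]
opening: 1.0
```

>>> arm_command(commands=[{"translation":[-0.8,-0.07,0],"dr":[0,0,0],"jaw":0},{"translation":[-0.5,-0.045,0],"dr":[0,0,0],"jaw":0},{"translation":[0,0,0],"dr":[0,0,0],"jaw":0},{"translation":[0,0,0],"dr":[0,0,0],"jaw":0},{"translation":[0,0,0],"dr":[0,0,0],"jaw":0}])

```text
time_s: 4.62
position: [0.5952, -0.1802, 0.3295]
tcp_rot: [[-0.088, 0.996, -0.0], [0.996, 0.088, 0.001], [0.001, -0.0, -1.0]]
force: [-0.3, 1.2, -0.2]
opening: 0.998
```

```bash
python3 - <<'E'
from h import *
snap('wrist','w2'); go([.59,-.19,.33]); crop('w2',220,130,420,280,4,'c4')
E
```

```text
pos [ 0.5953 -0.18    0.3296] yang 5.06 zax [-3.e-04  8.e-04 -1.e+00] F [-0.59  0.38 -0.25] M [-0.04  0.02  0.04] t 4.6667 open 1.003
tool shift units(25mm): [-0.38  -0.247 -0.016]
```

View pics/w2.png

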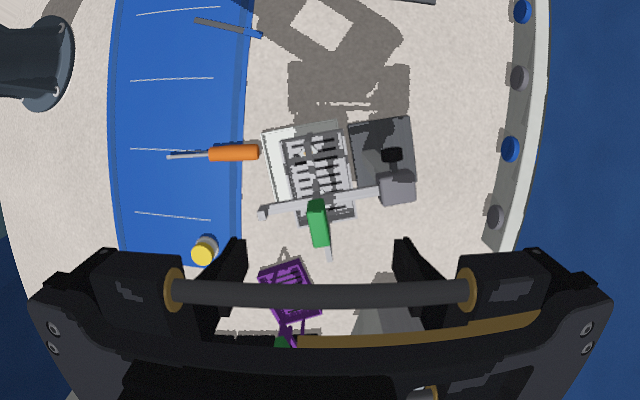

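View pics/c4.png

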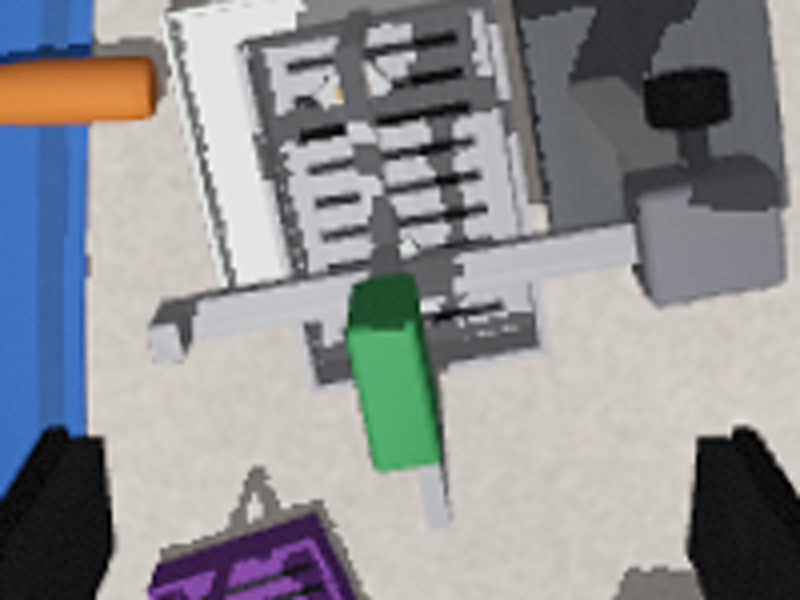

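The green grip top face has crop corners (348,338), (418,330), (440,460), (374,470). The arm of hook_a runs from its tip (168,340) to the head (635,245).

```bash
python3 - <<'E'
from h import *
def f(cx,cy,z): return wz('w2',220+cx/4,130+cy/4,z)
c=[f(x,y,.263) for x,y in [(348,338),(418,330),(440,460),(374,470)]]
for q in c: print(q.round(4))
g=np.mean(c,0); print('grip top centre',g.round(4))
for e in [(c[1]-c[0]),(c[2]-c[3]),(c[0]-c[3]),(c[1]-c[2])]: print(np.degrees(np.arctan2(e[1],e[0])).round(2),np.linalg.norm(e).round(4))
a=f(195,320,.195); b=f(635,248,.195); print('arm',a,b,np.degrees(np.arctan2(*(b-a)[[1,0]])))
a=f(195,302,.195); b=f(635,228,.195); print('arm top edge',a,b,np.degrees(np.arctan2(*(b-a)[[1,0]])))
t=f(152,340,.209); print('tip',t)
X=wcloud('w2'); u,v=220+395//4,130+400//4; print(X[v,u])
E
```

```text
[ 0.5849 -0.1785  0.263 ]
[ 0.598  -0.1758  0.263 ]
[ 0.6048 -0.2025  0.263 ]
[ 0.592  -0.2058  0.263 ]
grip top centre [ 0.5949 -0.1906  0.263 ]
11.96 0.0133
14.58 0.0132
104.63 0.0282
104.34 0.0276
arm [ 0.54584126 -0.20244214  0.195     ] [ 0.65216133 -0.17443834  0.195     ] 14.756078087007829
arm top edge [ 0.54567899 -0.19772204  0.195     ] [ 0.65144609 -0.16941646  0.195     ] 14.982498508517656
tip [ 0.53760584 -0.20332817  0.209     ]
[ 0.59433444 -0.19100688  0.26174667]
```

>>> arm_command(commands=[{"translation":[0,0,0],"dr":[0,0,-0.8],"jaw":0},{"translation":[0,0,0],"dr":[0,0,-0.8],"jaw":0},{"translation":[0,0,0],"dr":[0,0,0],"jaw":0}])

```text
time_s: 4.92
position: [0.5955, -0.18, 0.3296]
tcp_rot: [[-0.255, 0.967, -0.0], [0.967, 0.255, 0.0], [0.0, -0.0, -1.0]]
force: [-0.1, -0.9, -0.1]
opening: 1.0
```

```bash
python3 - <<'E'
from h import *
go([.5945,-.19,.238])
E
```

```text
pos [ 0.5955 -0.18    0.3296] yang 14.76 zax [-2.e-04  4.e-04 -1.e+00] F [-0.13 -0.9  -0.13] M [-0.13  0.   -0.03] t 4.9167 open 1.0
tool shift units(25mm): [-0.377 -0.139  3.666]
```

>>> arm_command(commands=[{"translation":[-0.377,-0.139,0],"dr":[0,0,0],"jaw":0},{"translation":[0,0,0.5],"dr":[0,0,0],"jaw":0},{"translation":[0,0,0.6],"dr":[0,0,0],"jaw":0},{"translation":[0,0,0.6],"dr":[0,0,0],"jaw":0},{"translation":[0,0,0.6],"dr":[0,0,0],"jaw":0},{"translation":[0,0,0.6],"dr":[0,0,0],"jaw":0},{"translation":[0,0,0.466],"dr":[0,0,0],"jaw":0},{"translation":[0,0,0.3],"dr":[0,0,0],"jaw":0.3},{"translation":[0,0,0],"dr":[0,0,0],"jaw":0.5},{"translation":[0,0,0],"dr":[0,0,0],"jaw":0.6},{"translation":[0,0,0],"dr":[0,0,0],"jaw":0.65}])

```text
time_s: 5.83
position: [0.595, -0.192, 0.2388]
tcp_rot: [[-0.251, 0.968, 0.002], [0.968, 0.251, -0.001], [-0.001, 0.001, -1.0]]
force: [0.1, -0.2, -0.2]
opening: 0.78
```

```bash
python3 - <<'E'
from h import *
snap('wrist','w3'); go([.5945,-.19,.238])
E
```

```text
pos [ 0.5951 -0.192   0.239 ] yang 14.55 zax [ 0.0019 -0.0011 -1.    ] F [0.65 0.57 0.44] M [-0.05 -0.02  0.03] t 5.8833 open 0.741
tool shift units(25mm): [ 0.084 -0.004  0.039]
```

View pics/w3.png

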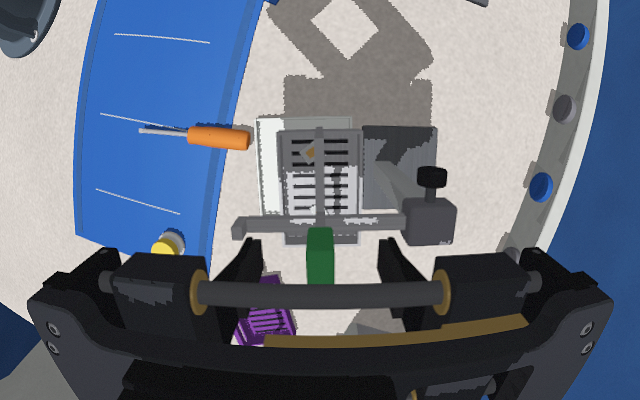

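The grip (320,255) sits midway between the fingers (262 and 378) and is aligned with the jaws. Closing.

>>> arm_command(commands=[{"translation":[0.07,0,0],"dr":[0,0,0],"jaw":0.75},{"translation":[0,0,0],"dr":[0,0,0],"jaw":0.8},{"translation":[0,0,0],"dr":[0,0,0],"jaw":0.85},{"translation":[0,0,0],"dr":[0,0,0],"jaw":0.9},{"translation":[0,0,0],"dr":[0,0,0],"jaw":1},{"translation":[0,0,0],"dr":[0,0,0],"jaw":1},{"translation":[0,0,0],"dr":[0,0,0],"jaw":1},{"translation":[0,0,0],"dr":[0,0,0],"jaw":1},{"translation":[0,0,0],"dr":[0,0,0],"jaw":1},{"translation":[0,0,0],"dr":[0,0,0],"jaw":1}])

```text
time_s: 6.72
position: [0.5942, -0.1899, 0.2379]
tcp_rot: [[-0.251, 0.968, 0.0], [0.968, 0.251, -0.0], [-0.0, 0.0, -1.0]]
force: [0.7, 0.3, 0.0]
opening: 0.157
```

```bash
python3 - <<'E'
from h import *
go(None)
E
```

```text
pos [ 0.5942 -0.1899  0.2379] yang 14.56 zax [ 4.e-04 -0.e+00 -1.e+00] F [0.65 0.27 0.  ] M [-0.02 -0.09  0.  ] t 6.7167 open 0.157
```

>>> arm_command(commands=[{"translation":[0,0,-0.05],"dr":[0,0,0],"jaw":1},{"translation":[0,0,-0.1],"dr":[0,0,0],"jaw":1},{"translation":[0,0,-0.15],"dr":[0,0,0],"jaw":1},{"translation":[0,0,-0.15],"dr":[0,0,0],"jaw":1},{"translation":[0,0,-0.2],"dr":[0,0,0],"jaw":1},{"translation":[0,0,-0.2],"dr":[0,0,0],"jaw":1},{"translation":[0,0,-0.15],"dr":[0,0,0],"jaw":1},{"translation":[0,0,-0.1],"dr":[0,0,0],"jaw":1},{"translation":[0,0,0],"dr":[0,0,0],"jaw":1},{"translation":[0,0,0],"dr":[0,0,0],"jaw":1}])

```text
time_s: 7.55
position: [0.5941, -0.1899, 0.2657]
tcp_rot: [[-0.251, 0.968, 0.0], [0.968, 0.251, -0.0], [-0.0, 0.0, -1.0]]
force: [1.0, -0.1, -2.7]
opening: 0.157
```

```bash
python3 - <<'E'
from h import *
go(None); snap('wrist','w4'); snap('scene','s4'); crop('s4',225,150,375,290,4,'c5'); go(None)
E
```

```text
pos [ 0.5941 -0.1899  0.2657] yang 14.56 zax [ 4.e-04 -2.e-04 -1.e+00] F [ 1.01 -0.08 -2.72] M [-0.05  0.03  0.01] t 7.55 open 0.157
pos [ 0.5938 -0.1898  0.2652] yang 14.56 zax [-6.e-04  3.e-04 -1.e+00] F [ 0.2  -0.84 -2.77] M [-0.12  0.04 -0.01] t 7.65 open 0.155
```

View pics/w4.png

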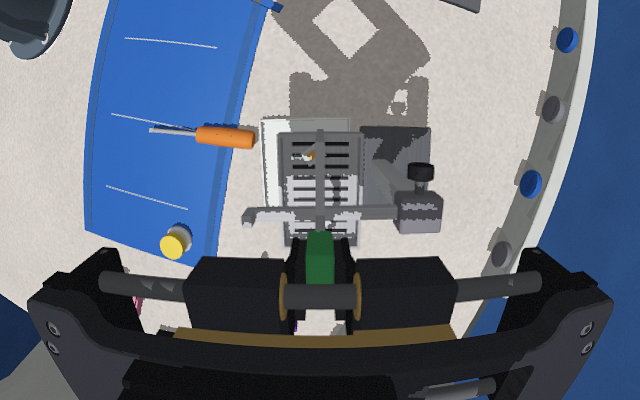

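View pics/c5.png

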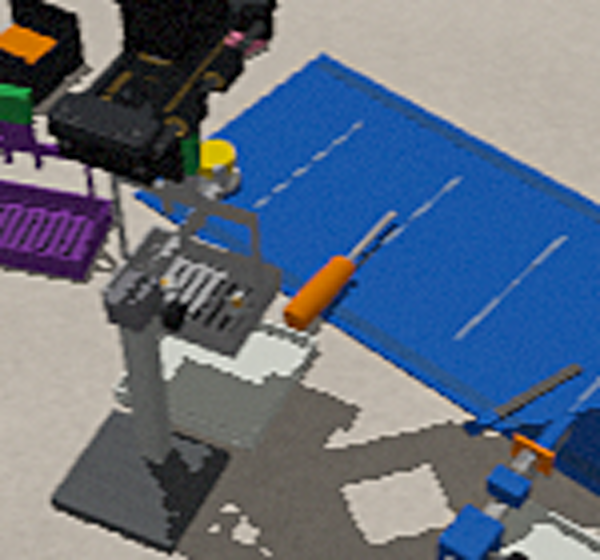

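Lifted cleanly: the reading dropped about 2.7 N and both shields are visible. Next I draw the tray off along the arm.

>>> arm_command(commands=[{"translation":[0,-0.1,0],"dr":[0,0,0],"jaw":1},{"translation":[0,-0.3,0],"dr":[0,0,0],"jaw":1},{"translation":[0,-0.5,0],"dr":[0,0,0],"jaw":1},{"translation":[0,-0.6,0],"dr":[0,0,0],"jaw":1},{"translation":[0,-0.6,0],"dr":[0,0,0],"jaw":1},{"translation":[0,-0.6,0],"dr":[0,0,0],"jaw":1},{"translation":[0,-0.5,0],"dr":[0,0,0],"jaw":1},{"translation":[0,-0.4,0],"dr":[0,0,0],"jaw":1},{"translation":[0,-0.25,0],"dr":[0,0,0],"jaw":1},{"translation":[0,-0.15,0],"dr":[0,0,0],"jaw":1},{"translation":[0,0,0],"dr":[0,0,0],"jaw":1}])

```text
time_s: 8.57
position: [0.4967, -0.2153, 0.2655]
tcp_rot: [[-0.251, 0.968, 0.0], [0.968, 0.251, -0.0], [-0.0, 0.0, -1.0]]
force: [1.1, 0.2, -4.1]
opening: 0.155
```

```bash
python3 - <<'E'
from h import *
go([.505,.131,.268]); snap('wrist','w5'); crop('w5',200,100,440,280,3,'c6')
E
```

```text
pos [ 0.4967 -0.2153  0.2655] yang 14.52 zax [ 1.e-04 -0.e+00 -1.e+00] F [ 1.09  0.21 -4.1 ] M [-0.06  0.07 -0.02] t 8.5667 open 0.155
tool shift units(25mm): [13.326  3.794 -0.099]
```

View pics/c6.png

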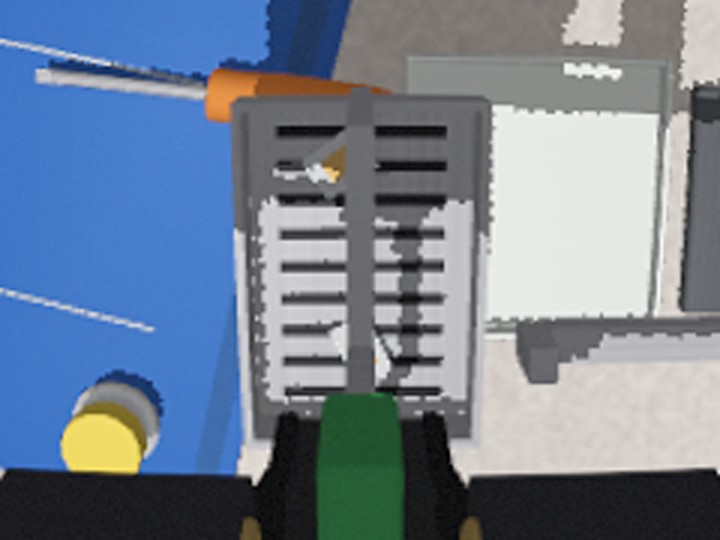

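>>> arm_command(commands=[{"translation":[0.2,0,0],"dr":[0,0,0],"jaw":1},{"translation":[0.4,0.05,0],"dr":[0,0,0],"jaw":1},{"translation":[0.6,0.1,0],"dr":[0,0,0],"jaw":1},{"translation":[0.8,0.2,0],"dr":[0,0,0],"jaw":1},{"translation":[0.85,0.24,0],"dr":[0,0,0],"jaw":1},{"translation":[0.85,0.24,0],"dr":[0,0,0],"jaw":1},{"translation":[0.85,0.24,0],"dr":[0,0,0],"jaw":1},{"translation":[0.85,0.24,0],"dr":[0,0,0],"jaw":1},{"translation":[0.85,0.24,0],"dr":[0,0,0],"jaw":1},{"translation":[0.85,0.24,0],"dr":[0,0,0],"jaw":1},{"translation":[0.85,0.24,0],"dr":[0,0,0],"jaw":1},{"translation":[0.85,0.24,0],"dr":[0,0,0],"jaw":1}])

```text
time_s: 9.62
position: [0.4959, 0.015, 0.2654]
tcp_rot: [[-0.253, 0.968, -0.001], [0.968, 0.253, 0.001], [0.001, -0.0, -1.0]]
force: [1.2, 0.1, -2.5]
opening: 0.156
```

>>> arm_command(commands=[{"translation":[0.85,0.24,0],"dr":[0,0,0],"jaw":1},{"translation":[0.85,0.24,0],"dr":[0,0,0],"jaw":1},{"translation":[0.8,0.24,0],"dr":[0,0,0],"jaw":1},{"translation":[0.6,0.2,0],"dr":[0,0,0.2],"jaw":1},{"translation":[0.4,0.1,0],"dr":[0,0,0.3],"jaw":1},{"translation":[0.2,0.05,0],"dr":[0,0,0.4],"jaw":1},{"translation":[0,0,0],"dr":[0,0,0.4],"jaw":1},{"translation":[0,0,0],"dr":[0,0,0.28],"jaw":1},{"translation":[0,0,0],"dr":[0,0,0],"jaw":1},{"translation":[0,0,0],"dr":[0,0,0],"jaw":1},{"translation":[0,0,0],"dr":[0,0,0],"jaw":1}])

```text
time_s: 10.53
position: [0.4994, 0.1091, 0.2654]
tcp_rot: [[-0.09, 0.996, -0.0], [0.996, 0.09, 0.0], [0.0, -0.0, -1.0]]
force: [-0.6, -0.7, -2.6]
opening: 0.158
```

```bash
python3 - <<'E'
from h import *
snap('wrist','w6');go([.505,.131,.255])
E
```

```text
pos [0.4996 0.1089 0.2654] yang 5.14 zax [-3.e-04  1.e-04 -1.e+00] F [ 0.91  0.06 -3.45] M [-0.09  0.05 -0.01] t 10.5833 open 0.16
tool shift units(25mm): [0.862 0.296 0.416]
```

View pics/w6.png

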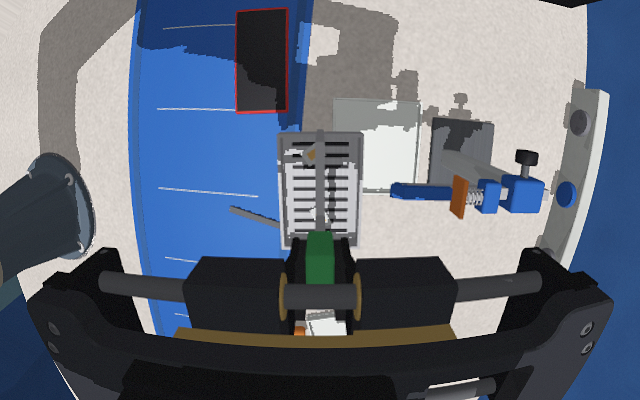

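```bash
python3 - <<'E'
from h import *
crop('w6',280,120,560,280,3,'c7')
E
```

```text
(no output)
```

View pics/c7.png

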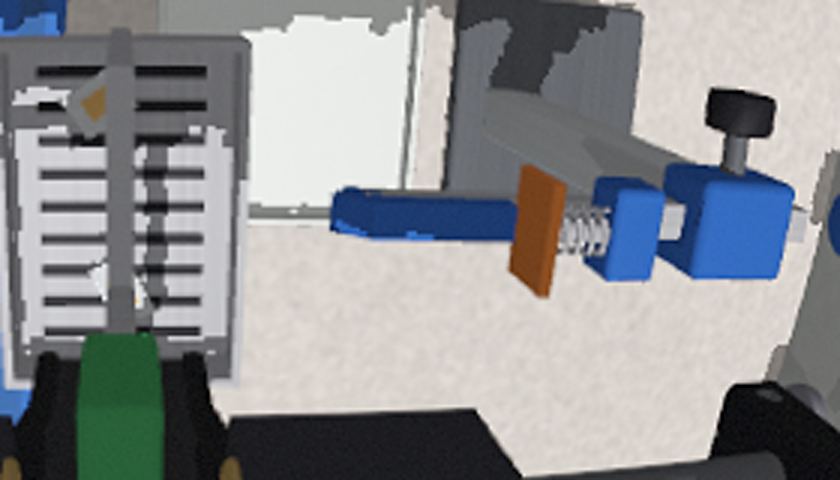

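```bash
python3 - <<'E'
from h import *
def f(cx,cy,z): return wz('w6',280+cx/3,120+cy/3,z)
for x,y1,y2 in [(375,198,238),(510,200,240)]:
    print(f(x,y1,.202).round(4),f(x,y2,.202).round(4))
print('keeper',f(523,167,.217).round(4),f(546,296,.217).round(4), 'nose', f(332,215,.197).round(4))
print('grip y ends top? ',f(120,336,.297-.0065).round(4), 'edges',f(80,410,.2905).round(4),f(160,410,.2905).round(4))
E
```

```text
[0.5596 0.1405 0.202 ] [0.5614 0.1303 0.202 ]
[0.5964 0.1437 0.202 ] [0.5987 0.1332 0.202 ]
keeper [0.5909 0.1554 0.217 ] [0.6049 0.1237 0.217 ] nose [0.5506 0.1338 0.197 ]
grip y ends top?  [0.4966 0.1369 0.2905] edges [0.4915 0.1239 0.2905] [0.5039 0.125  0.2905]
```

>>> arm_command(commands=[{"translation":[0.1,0,0],"dr":[0,0,0],"jaw":1},{"translation":[0.2,0.1,0.1],"dr":[0,0,0],"jaw":1},{"translation":[0.25,0.1,0.2],"dr":[0,0,0],"jaw":1},{"translation":[0.2,0.1,0.2],"dr":[0,0,0],"jaw":1},{"translation":[0.11,0,0.15],"dr":[0,0,0],"jaw":1},{"translation":[0,0,0],"dr":[0,0,0],"jaw":1},{"translation":[0,0,0],"dr":[0,0,0],"jaw":1},{"translation":[0,0,0],"dr":[0,0,0],"jaw":1}])

```text
time_s: 11.25
position: [0.5055, 0.1305, 0.249]
tcp_rot: [[-0.089, 0.996, -0.0], [0.996, 0.089, -0.0], [-0.0, -0.0, -1.0]]
force: [0.0, 0.2, -1.9]
opening: 0.155
```

```bash
python3 - <<'E'
from h import *
go([.588,.1381,.249]); snap('scene','s7'); crop('s7',280,190,430,330,4,'c8'); snap('side','d7');crop('d7',200,80,360,220,4,'c9')
E
```

```text
pos [0.5055 0.1305 0.249 ] yang 5.1 zax [-4.e-04 -2.e-04 -1.e+00] F [ 0.01  0.17 -1.86] M [-0.16  0.05 -0.01] t 11.25 open 0.155
tool shift units(25mm): [ 1.100e-02  3.315e+00 -2.000e-03]
```

View pics/c8.png

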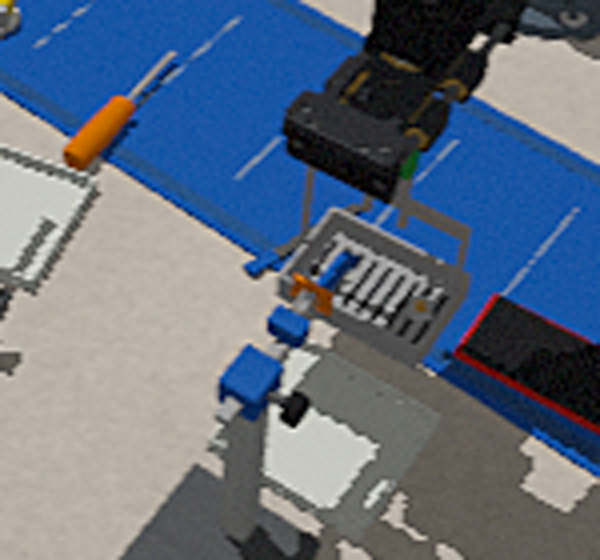

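View pics/c9.png

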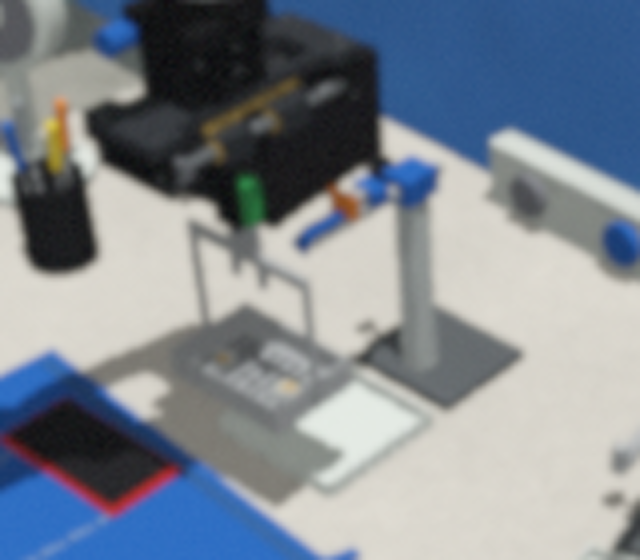

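>>> arm_command(commands=[{"translation":[0.02,0.1,0],"dr":[0,0,0],"jaw":1},{"translation":[0,0.2,0],"dr":[0,0,0],"jaw":1},{"translation":[0,0.3,0],"dr":[0,0,0],"jaw":1},{"translation":[0,0.3,0],"dr":[0,0,0],"jaw":1},{"translation":[0,0.3,0],"dr":[0,0,0],"jaw":1},{"translation":[0,0.3,0],"dr":[0,0,0],"jaw":1},{"translation":[0,0.3,0],"dr":[0,0,0],"jaw":1},{"translation":[0,0.2,0],"dr":[0,0,0],"jaw":1},{"translation":[0,0.1,0],"dr":[0,0,0],"jaw":1},{"translation":[0,0,0],"dr":[0,0,0],"jaw":1},{"translation":[0,0,0],"dr":[0,0,0],"jaw":1}])

```text
time_s: 12.27
position: [0.5575, 0.1356, 0.2489]
tcp_rot: [[-0.089, 0.996, -0.001], [0.996, 0.089, -0.0], [0.0, -0.001, -1.0]]
force: [-0.2, -0.7, -3.7]
opening: 0.155
```

```bash
python3 - <<'E'
from h import *
go([.588,.1381,.249]); snap('wrist','w8'); crop('w8',260,120,460,270,4,'c10')
E
```

```text
pos [0.5575 0.1356 0.2489] yang 5.08 zax [-1.e-03 -1.e-04 -1.e+00] F [-0.17 -0.75 -3.72] M [-0.08 -0.03 -0.07] t 12.2667 open 0.155
tool shift units(25mm): [-0.009  1.224 -0.004]
```

View pics/c10.png

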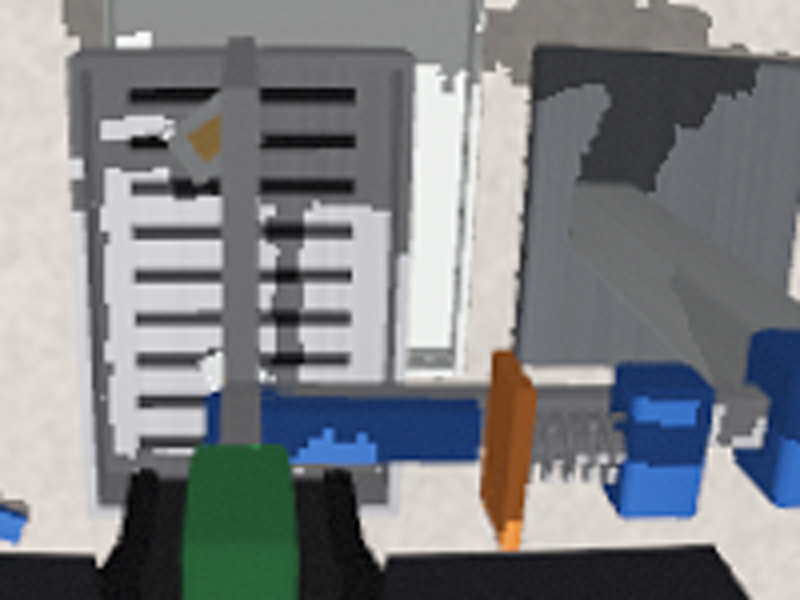

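>>> arm_command(commands=[{"translation":[0,0.1,0],"dr":[0,0,0],"jaw":1},{"translation":[0,0.2,0],"dr":[0,0,0],"jaw":1},{"translation":[0,0.25,0],"dr":[0,0,0],"jaw":1},{"translation":[0,0.25,0],"dr":[0,0,0],"jaw":1},{"translation":[0,0.2,0],"dr":[0,0,0],"jaw":1},{"translation":[0,0.15,0],"dr":[0,0,0],"jaw":1},{"translation":[0,0.1,0],"dr":[0,0,0],"jaw":1},{"translation":[0,0.04,0],"dr":[0,0,0],"jaw":1},{"translation":[0,0.04,0],"dr":[0,0,0],"jaw":1},{"translation":[0,0.04,0],"dr":[0,0,0],"jaw":1},{"translation":[0,0,0],"dr":[0,0,0],"jaw":1},{"translation":[0,0,0],"dr":[0,0,0],"jaw":1}])

```text
time_s: 13.32
position: [0.5917, 0.1386, 0.2492]
tcp_rot: [[-0.089, 0.996, -0.0], [0.996, 0.089, -0.0], [-0.0, -0.0, -1.0]]
force: [-0.0, 1.1, -2.9]
opening: 0.16
```

```bash
python3 - <<'E'
from h import *
go([.598,.139,.249]); snap('wrist','w9'); crop('w9',260,150,460,300,4,'c11')
E
```

```text
pos [0.5917 0.1386 0.2492] yang 5.08 zax [-2.e-04 -0.e+00 -1.e+00] F [-0.03  1.14 -2.86] M [-0.13  0.   -0.03] t 13.3167 open 0.16
tool shift units(25mm): [-0.008  0.251  0.007]
```

View pics/c11.png

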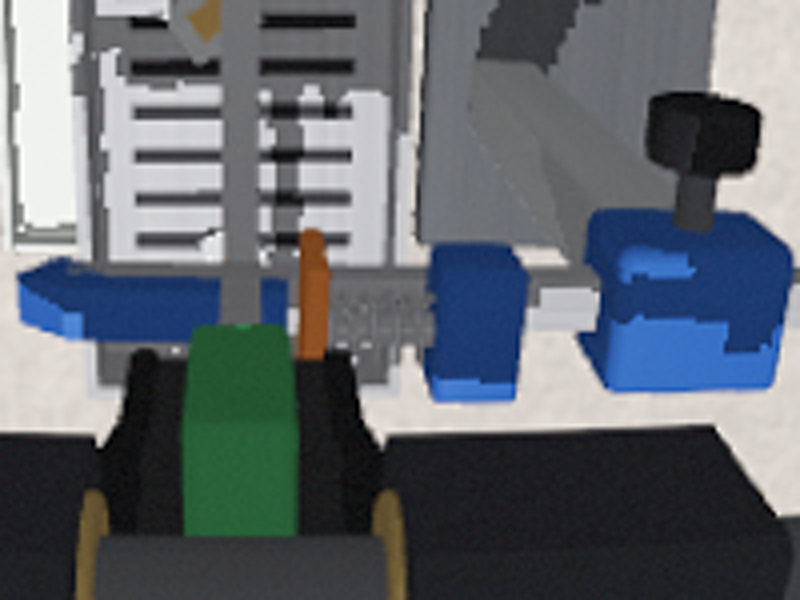

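The gap from crossbar (crop x 261) to keeper (301) is about 6 mm, and the track end shows at ~288. Advancing slowly onto the keeper.

>>> arm_command(commands=[{"translation":[0,0.06,0],"dr":[0,0,0],"jaw":1},{"translation":[0,0.06,0],"dr":[0,0,0],"jaw":1},{"translation":[0,0.06,0],"dr":[0,0,0],"jaw":1},{"translation":[0,0.04,0],"dr":[0,0,0],"jaw":1},{"translation":[0,0.04,0],"dr":[0,0,0],"jaw":1},{"translation":[0,0.04,0],"dr":[0,0,0],"jaw":1},{"translation":[0,0.03,0],"dr":[0,0,0],"jaw":1},{"translation":[0,0,0],"dr":[0,0,0],"jaw":1},{"translation":[0,0,0],"dr":[0,0,0],"jaw":1}])

```text
time_s: 14.12
position: [0.5993, 0.1393, 0.2489]
tcp_rot: [[-0.089, 0.996, -0.002], [0.996, 0.089, -0.0], [-0.0, -0.002, -1.0]]
force: [-3.0, -0.3, -2.0]
opening: 0.16
```

```bash
python3 - <<'E'
from h import *
go(None); snap('wrist','w10'); go(None); crop('w10',260,150,460,300,4,'c12')
E
```

```text
pos [0.5993 0.1393 0.2489] yang 5.08 zax [-2.e-03 -2.e-04 -1.e+00] F [-3.   -0.31 -2.04] M [-0.17  0.5  -0.06] t 14.1167 open 0.16
pos [0.5994 0.1393 0.2489] yang 5.09 zax [-1.7e-03 -2.0e-04 -1.0e+00] F [-2.84 -0.55 -1.85] M [-0.21  0.58 -0.1 ] t 14.1667 open 0.159
```

View pics/c12.png

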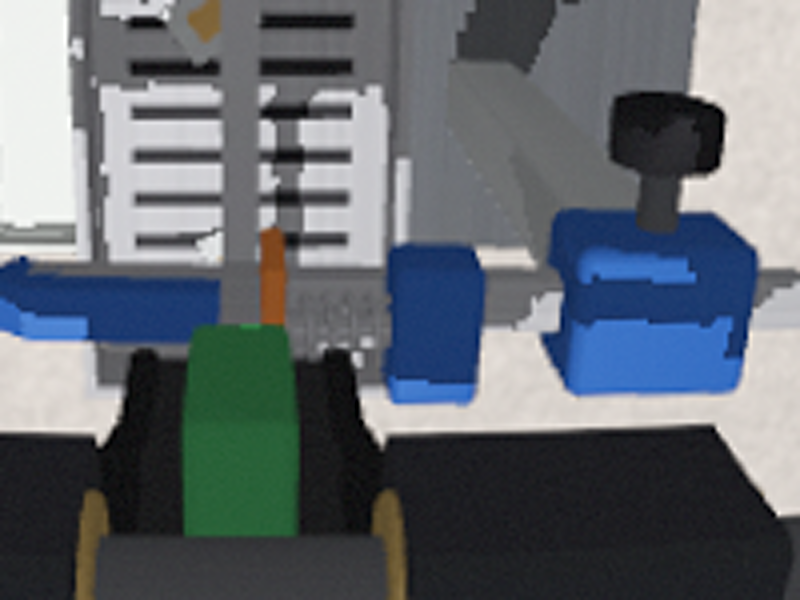

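>>> arm_command(commands=[{"translation":[0,0.03,0],"dr":[0,0,0],"jaw":1},{"translation":[0,0.03,0],"dr":[0,0,0],"jaw":1},{"translation":[0,0.03,0],"dr":[0,0,0],"jaw":1},{"translation":[0,0.03,0],"dr":[0,0,0],"jaw":1},{"translation":[0,0.03,0],"dr":[0,0,0],"jaw":1},{"translation":[0,0.02,0],"dr":[0,0,0],"jaw":1},{"translation":[0,0,0],"dr":[0,0,0],"jaw":1},{"translation":[0,0,0],"dr":[0,0,0],"jaw":1}])

```text
time_s: 14.83
position: [0.603, 0.1396, 0.2489]
tcp_rot: [[-0.089, 0.996, -0.004], [0.996, 0.089, -0.0], [-0.0, -0.004, -1.0]]
force: [-5.6, -0.6, -0.7]
opening: 0.158
```

```bash
python3 - <<'E'
from h import *
go(None); snap('wrist','w11'); go(None); crop('w11',260,150,460,300,4,'c13')
E
```

```text
pos [0.603  0.1396 0.2489] yang 5.08 zax [-3.6e-03 -4.0e-04 -1.0e+00] F [-5.62 -0.6  -0.69] M [-0.27  1.31 -0.09] t 14.8333 open 0.158
pos [0.6029 0.1396 0.2489] yang 5.08 zax [-3.6e-03 -4.0e-04 -1.0e+00] F [-5.44 -0.9  -1.56] M [-0.34  1.27 -0.06] t 14.8833 open 0.156
```

View pics/c13.png

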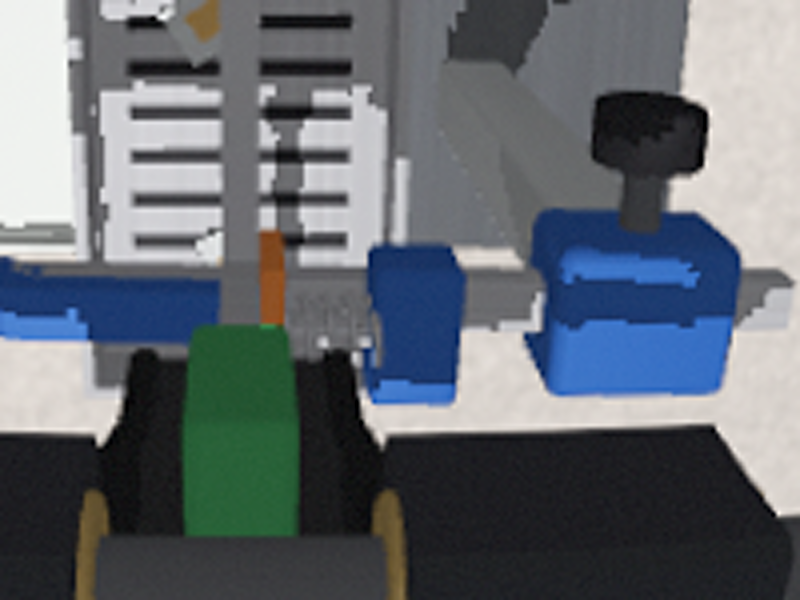

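>>> arm_command(commands=[{"translation":[0,0.03,0],"dr":[0,0,0],"jaw":1},{"translation":[0,0.03,0],"dr":[0,0,0],"jaw":1},{"translation":[0,0.01,0],"dr":[0,0,0],"jaw":1},{"translation":[0,0,0],"dr":[0,0,0],"jaw":1}])

```text
time_s: 15.22
position: [0.6042, 0.1397, 0.2489]
tcp_rot: [[-0.089, 0.996, -0.005], [0.996, 0.089, -0.001], [-0.0, -0.005, -1.0]]
force: [-6.5, -0.8, -0.1]
opening: 0.161
```

```bash
python3 - <<'E'
from h import *
go(None)
E
```

```text
pos [0.6042 0.1397 0.2489] yang 5.08 zax [-5.e-03 -6.e-04 -1.e+00] F [-6.47 -0.79 -0.08] M [-0.33  1.44 -0.11] t 15.2167 open 0.161
```

>>> arm_command(commands=[{"translation":[0,0.01,0.04],"dr":[0,0,0],"jaw":1},{"translation":[0,0.01,0.04],"dr":[0,0,0],"jaw":1},{"translation":[0,0,0.04],"dr":[0,0,0],"jaw":1},{"translation":[0,0,0.04],"dr":[0,0,0],"jaw":1},{"translation":[0,0,0.04],"dr":[0,0,0],"jaw":1},{"translation":[0,0,0],"dr":[0,0,0],"jaw":1},{"translation":[0,0,0],"dr":[0,0,0],"jaw":1}])

```text
time_s: 15.8
position: [0.6043, 0.1398, 0.2435]
tcp_rot: [[-0.089, 0.996, -0.006], [0.996, 0.089, -0.001], [-0.0, -0.006, -1.0]]
force: [-6.5, -2.1, -1.0]
opening: 0.158
```

```bash
python3 - <<'E'
from h import *
go(None)
E
```

```text
pos [0.6043 0.1398 0.2435] yang 5.08 zax [-5.9e-03 -5.0e-04 -1.0e+00] F [-6.49 -2.08 -0.96] M [-0.31  1.49 -0.1 ] t 15.8 open 0.158
```

>>> arm_command(commands=[{"translation":[0,0,0.04],"dr":[0,0,0],"jaw":1},{"translation":[0,0,0.04],"dr":[0,0,0],"jaw":1},{"translation":[0,0,0.04],"dr":[0,0,0],"jaw":1},{"translation":[0,0,0.03],"dr":[0,0,0],"jaw":1},{"translation":[0,0,0.03],"dr":[0,0,0],"jaw":1},{"translation":[0,0,0],"dr":[0,0,0],"jaw":1},{"translation":[0,0,0],"dr":[0,0,0],"jaw":1}])

```text
time_s: 16.38
position: [0.6043, 0.1398, 0.239]
tcp_rot: [[-0.089, 0.996, -0.006], [0.996, 0.089, -0.0], [0.0, -0.006, -1.0]]
force: [-6.8, -1.3, -1.0]
opening: 0.153
```

```bash
python3 - <<'E'
from h import *
go(None)
E
```

```text
pos [0.6043 0.1398 0.239 ] yang 5.08 zax [-5.7e-03 -5.0e-04 -1.0e+00] F [-6.82 -1.26 -1.03] M [-0.24  1.4  -0.11] t 16.3833 open 0.153
```

Nearly home. I'll lower until the floor bears the load.

>>> arm_command(commands=[{"translation":[0,0,0.03],"dr":[0,0,0],"jaw":1},{"translation":[0,0,0.02],"dr":[0,0,0],"jaw":1},{"translation":[0,0,0.02],"dr":[0,0,0],"jaw":1},{"translation":[0,0,0],"dr":[0,0,0],"jaw":1},{"translation":[0,0,0],"dr":[0,0,0],"jaw":1}])

```text
time_s: 16.8
position: [0.6044, 0.1399, 0.2379]
tcp_rot: [[-0.089, 0.996, -0.005], [0.996, 0.089, -0.0], [0.0, -0.005, -1.0]]
force: [-8.0, -0.1, 1.6]
opening: 0.159
```

```bash
python3 - <<'E'
from h import *
go(None)
E
```

```text
pos [0.6044 0.1399 0.2379] yang 5.09 zax [-5.2e-03 -4.0e-04 -1.0e+00] F [-8.02 -0.1   1.55] M [-0.39  1.6  -0.07] t 16.8 open 0.159
```

>>> arm_command(commands=[{"translation":[0,-0.03,0],"dr":[0,0,0],"jaw":1},{"translation":[0,-0.03,0],"dr":[0,0,0],"jaw":1},{"translation":[0,-0.02,0],"dr":[0,0,0],"jaw":1},{"translation":[0,0,0],"dr":[0,0,0],"jaw":1},{"translation":[0,0,0],"dr":[0,0,0],"jaw":1}])

```text
time_s: 17.22
position: [0.6033, 0.1398, 0.2379]
tcp_rot: [[-0.089, 0.996, -0.003], [0.996, 0.089, -0.0], [0.0, -0.003, -1.0]]
force: [-6.4, -0.1, 0.7]
opening: 0.159
```

```bash
python3 - <<'E'
from h import *
go(None); snap('wrist','w12'); go(None); crop('w12',260,150,460,300,4,'c14')
snap('side','d12'); crop('d12',220,80,380,220,4,'c15')
E
```

```text
pos [0.6033 0.1398 0.2379] yang 5.08 zax [-2.9e-03 -1.0e-04 -1.0e+00] F [-6.39 -0.06  0.71] M [-0.25  1.25 -0.05] t 17.2167 open 0.159
pos [0.6033 0.1398 0.2379] yang 5.08 zax [-3.1e-03 -2.0e-04 -1.0e+00] F [-6.75  0.32 -0.3 ] M [-0.25  1.22 -0.08] t 17.2667 open 0.157
```

View pics/c14.png

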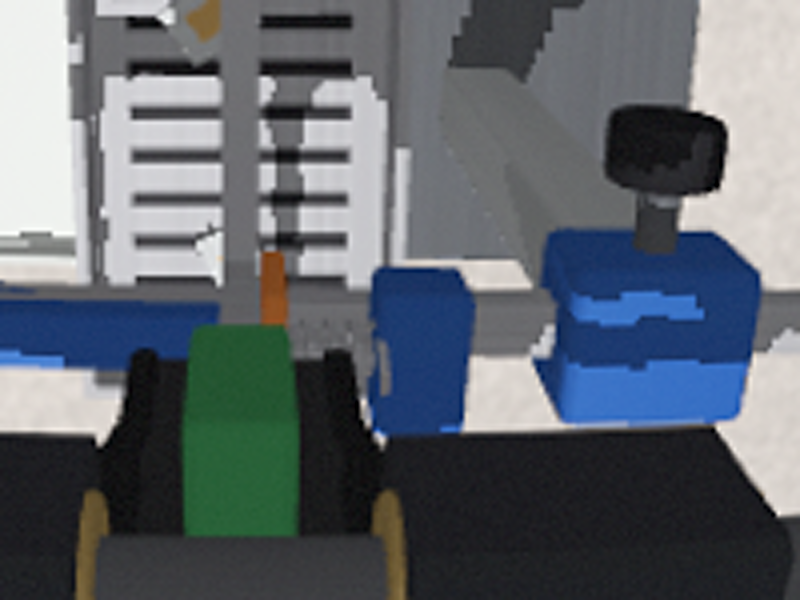

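View pics/c15.png

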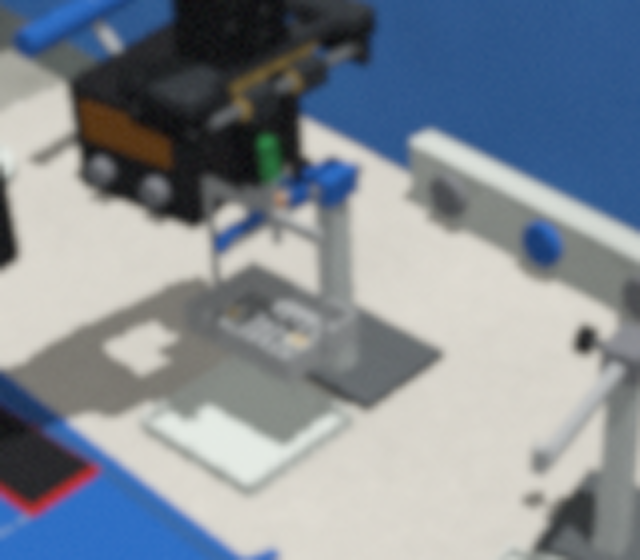

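>>> arm_command(commands=[{"translation":[0,-0.03,0],"dr":[0,0,0],"jaw":1},{"translation":[0,-0.03,0],"dr":[0,0,0],"jaw":1},{"translation":[0,0,0],"dr":[0,0,0],"jaw":1},{"translation":[0,0,0],"dr":[0,0,0],"jaw":1}])

```text
time_s: 17.65
position: [0.603, 0.1397, 0.2379]
tcp_rot: [[-0.088, 0.996, -0.0], [0.996, 0.088, 0.0], [0.0, -0.0, -1.0]]
force: [-4.1, -0.9, -1.5]
opening: 0.156
```

```bash
python3 - <<'E'
from h import *
go(None)
E
```

```text
pos [0.603  0.1397 0.2379] yang 5.08 zax [-2.e-04  2.e-04 -1.e+00] F [-4.05 -0.94 -1.46] M [-0.13  0.91 -0.12] t 17.65 open 0.156
```

The crossbar is now stopped by the step: 1.5 mm commanded, 0.3 mm moved, force falling. I'll null the remaining force, then release.

>>> arm_command(commands=[{"translation":[0,-0.03,0],"dr":[0,0,0],"jaw":1},{"translation":[0,-0.03,0],"dr":[0,0,0],"jaw":1},{"translation":[0,-0.02,0.01],"dr":[0,0,0],"jaw":1},{"translation":[0,0,0],"dr":[0,0,0],"jaw":1},{"translation":[0,0,0],"dr":[0,0,0],"jaw":1}])

```text
time_s: 18.07
position: [0.6026, 0.1397, 0.238]
tcp_rot: [[-0.088, 0.996, 0.004], [0.996, 0.088, 0.001], [0.0, 0.004, -1.0]]
force: [1.3, 0.8, -3.7]
opening: 0.16
```

```bash
python3 - <<'E'
from h import *
go(None)
E
```

```text
pos [0.6026 0.1397 0.238 ] yang 5.07 zax [ 3.7e-03  6.0e-04 -1.0e+00] F [ 1.29  0.81 -3.72] M [ 0.09 -0.26 -0.09] t 18.0667 open 0.16
```

>>> arm_command(commands=[{"translation":[0,0.015,0.02],"dr":[0,0,0],"jaw":1},{"translation":[0,0,0.02],"dr":[0,0,0],"jaw":1},{"translation":[0,0,0],"dr":[0,0,0],"jaw":1},{"translation":[0,0,0],"dr":[0,0,0],"jaw":0.8},{"translation":[0,0,0],"dr":[0,0,0],"jaw":0.75},{"translation":[0,0,0],"dr":[0,0,0],"jaw":0.7},{"translation":[0,0,0],"dr":[0,0,0],"jaw":0.65},{"translation":[0,0,0],"dr":[0,0,0],"jaw":0.6},{"translation":[0,0,0],"dr":[0,0,0],"jaw":0.55},{"translation":[0,0,0],"dr":[0,0,0],"jaw":0.5},{"translation":[0,0,0],"dr":[0,0,0],"jaw":0.5}])

```text
time_s: 18.98
position: [0.6014, 0.1395, 0.2366]
tcp_rot: [[-0.089, 0.996, -0.0], [0.996, 0.089, -0.0], [-0.0, -0.0, -1.0]]
force: [0.4, -0.1, 0.0]
opening: 0.478
```

```bash
python3 - <<'E'
from h import *
go(None); snap('wrist','w13'); crop('w13',220,130,460,310,3,'c16')
E
```

```text
pos [0.6014 0.1395 0.2366] yang 5.08 zax [-2.e-04 -0.e+00 -1.e+00] F [ 0.41 -0.15  0.04] M [-0.06  0.04 -0.05] t 18.9833 open 0.478
```

View pics/c16.png

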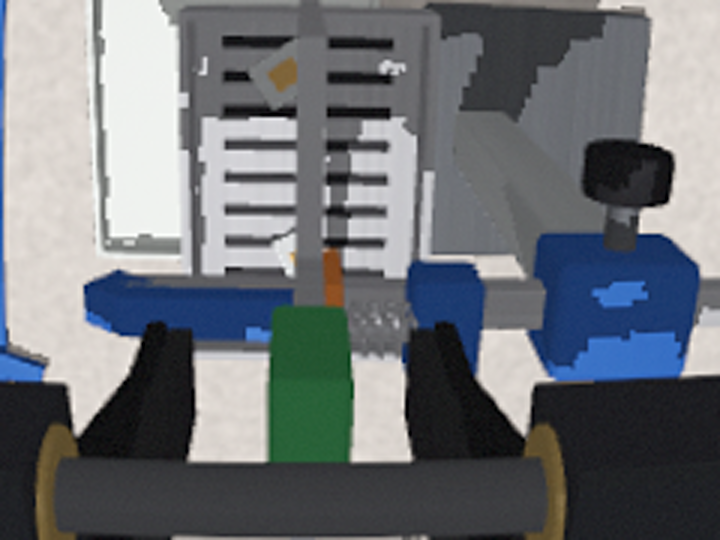

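The tray hangs free and the fingers are clear on both sides of the grip. Retreating straight up.

>>> arm_command(commands=[{"translation":[0,0,-0.2],"dr":[0,0,0],"jaw":0.5},{"translation":[0,0,-0.5],"dr":[0,0,0],"jaw":0.5},{"translation":[0,0,-0.6],"dr":[0,0,0],"jaw":0.5},{"translation":[0,0,-0.6],"dr":[0,0,0],"jaw":0.5},{"translation":[0,0,-0.6],"dr":[0,0,0],"jaw":0.5},{"translation":[0,0,-0.6],"dr":[0,0,0],"jaw":0.5},{"translation":[0,0,-0.6],"dr":[0,0,0],"jaw":0.5},{"translation":[0,0,-0.3],"dr":[0,0,0],"jaw":0.5},{"translation":[0,0,0],"dr":[0,0,0],"jaw":0.5},{"translation":[0,0,0],"dr":[0,0,0],"jaw":0.5},{"translation":[0,0,0],"dr":[0,0,0],"jaw":0.5}])

```text
time_s: 19.95
position: [0.6008, 0.1395, 0.3356]
tcp_rot: [[-0.089, 0.996, -0.002], [0.996, 0.089, -0.0], [0.0, -0.002, -1.0]]
force: [1.0, -0.6, -0.2]
opening: 0.5
```

```bash
python3 - <<'E'
from h import *
go(None); snap('wrist','w14'); snap('side','d14'); snap('scene','s14'); crop('d14',220,80,380,220,4,'c17'); crop('s14',280,190,430,330,4,'c18'); crop('w14',220,130,420,280,4,'c19')
def f(cx,cy,z): return wz('w14',220+cx/4,130+cy/4,z).round(4)
X=wcloud('w14'); im=load('w14')[1].astype(int); g=(im[...,1]>im[...,0]*1.5)&(im[...,1]>im[...,2]*1.4)&(X[...,2]>.22)&(X[...,2]<.3)
p=X[g]; print(len(p), p.max(0), np.percentile(p[:,2],[50,95]))
E
```

```text
pos [0.6008 0.1395 0.3356] yang 5.08 zax [-2.e-03 -1.e-04 -1.e+00] F [ 0.95 -0.57 -0.22] M [-0.08  0.01  0.  ] t 19.95 open 0.5
754 [0.60972601 0.1557146  0.26379117] [0.2614158  0.26262179]
```

View pics/c17.png

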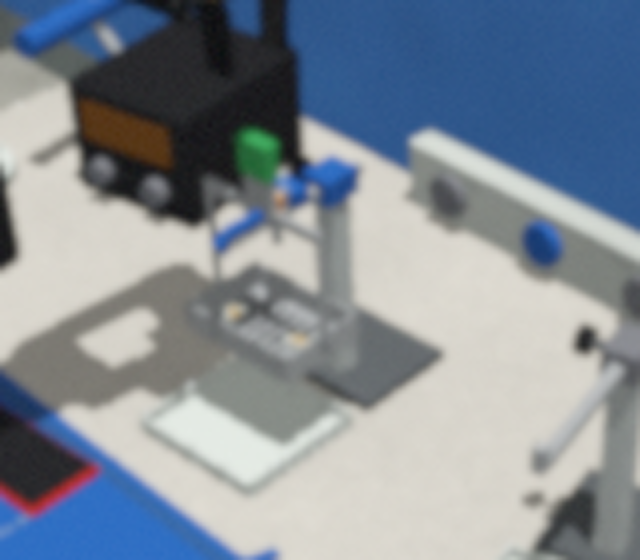

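View pics/c18.png

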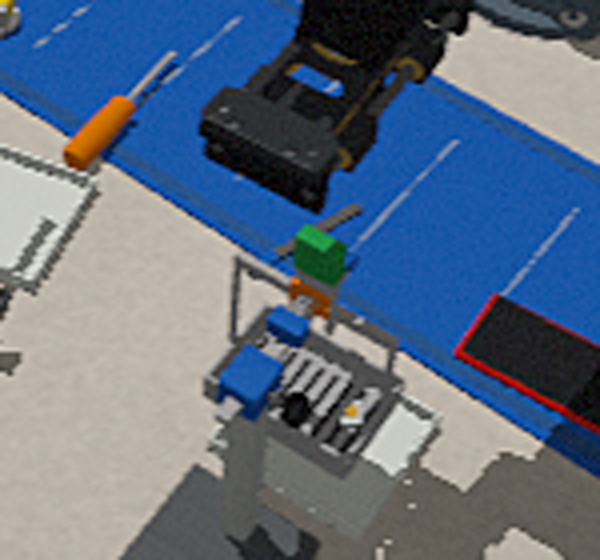

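View pics/c19.png

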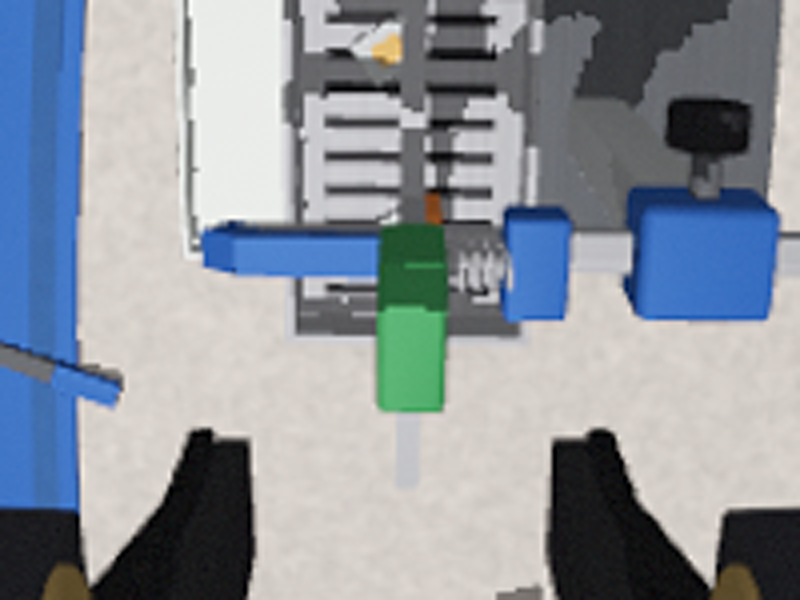

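The grip top is at 0.2614 m, against 0.2617 m when it hung on hook_a, so the bar is on the notch floor. The keeper is against it, both shields are visible in the tray, and the tray is level and released.

```bash
python3 - <<'E'
from rig import *
print(hand_in())
E
```

```text
the job is handed in; nothing more can be done
None
```

The tray now hangs on the blue-headed stand, seated in the notch with the spring keeper holding it, and the gripper has let go. I handed the job in at about 20 s of the 58 s allowed; no verdict was reported.

- **Carrying:** I gripped the green block across its thickness, lifted it 28 mm, drew it off the free end of the grey-headed arm and carried it level across. Both shields were still visible in the tray at each look.
- **Seating:** I pushed the keeper back about 5 mm, with 6.5–8 N read at the wrist. The bar then went down until the floor took the load. I eased back until the step stopped the bar and opened the jaws with almost no force left.
- **Last checks:**
  - The grip top measured 0.2614 m, against 0.2617 m on the grey-headed stand, where the arm is the same height as the notch floor.
  - The tray looked level, the keeper was against the bar, and the wrist force read about 1 N with the gripper 100 mm up.
  - No bystander looked disturbed in the last pictures, though I did not measure their positions.
- **Disagreements:** Lengths read from the wrist camera came out a few per cent off nominal: the track measured 39 mm against 37, and the grip 28 mm against 32. I therefore used the wrist force and the stop against the step to find the notch.

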